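Grease the vase lathe's bearing

TASK

Pull the tool cabinet's drawer wide open by its handle, take the grease coupler out of its rack by the black square grip, and press it squarely onto the tilted grease nipple of the vase lathe until it snaps over the catches and its rim is fully home on the brass flange. Finish while still gripping the coupler and holding it fully home against the nipple's spring: do not let go. Leave the drawer open, the other two tools in the rack, and the small vase and the bowl where they stand.

Things in the scene. Friction and masses are not known exactly. Their poses are not given: they have to be found in the camera images.
- cabinet_drawer0 (a joint): Drawer opening in m: 0 shut, 0.166 fully open. The grey cabinet is 240 deep (x), 300 wide (y), 155 high (z), bolted to the bench; its one blue-fronted drawer slides along the cabinet's -x axis (towards the robot) with about 1 N of friction and stays where it is left.
- cabinet_drawer0_handle (a point): Middle of the drawer's steel bar handle: a level round bar 11 thick, 120 long along its own y, 117 above the bench (38 below the cabinet's top), its centre line 35 out from the drawer's face (29 clear behind it), on two posts 51 either side of the middle. Axes as the cabinet's: -x is the way the drawer opens. Moves with the drawer.
- cabinet: Grey cabinet, 240 x 300 x 155; origin at the centre of its underside, front to its own -x. The drawer holds a wooden rack of three square wells, 38 wide, 25 deep, in a row along y 70 apart, centred 126 behind the handle's bar; it lies clear of the cabinet when the drawer is fully open. The drawer's sides end 133, its front 144 above the bench.
- coupler: Grease coupler, 92 long, 0.35 kg, upright, mouth down, in one of the three wells (varies), 37 above the bench. Origin: centre of its mouth's rim; z along its axis to the grip. Steel barrel radius 17 from z 0 to 50, red flange radius 21 to 56, black square grip 24 x 24 (faces square to x and y) to 92; fingertips may rest on the flange. Socket 28 wide, 30 deep; lip at the mouth 21 inside.
- nipple (a point): Nipple on the lathe's bearing. Origin: centre of its brass flange's (38 across) upper face; z: its axis, outwards, leaning 28 deg to the lathe's -x. Stem 18 across, tapered at 28; four sprung brass catches at 17; red valve pin's tip at 38. The coupler meets the catches with its mouth about 20 above the flange, snaps by 8 (7 N), then meets the valve. Home: origins meet, z axes parallel; any turn.
- valve (a joint): How far the nipple's red valve pin is pushed in, in m: 0 free, 0.008 with the coupler fully home; spring 3 N at 0, 0.8 N per mm more.
- lathe: Green vase lathe bolted to the bench: headstock bearing (84 across, axis 75 above the bench) at the origin, bed 460 long running to its +y, with a blue vase 104 across, lying along y, from 69 to 279, its top 130 above the bench; tailstock at 335, its top 115 above the bench. Origin on the bench under the bearing.
- small_vase: Loose small teal vase, 110 high, 62 across, standing on the bench: leave alone. Origin at the centre of its foot.
- bowl: Loose white bowl, 90 across, 45 high, on the bench: leave alone. Origin at the centre of its foot.
- burnisher: Dark wooden burnisher, 26 across, 56 high, standing in another well of the rack: leave it there. Origin at the centre of its foot.
- bush: Brass bush, 30 across, 47 high, standing in the third well of the rack: leave it there. Origin at the centre of its foot.

How it is judged:
By the outcome, as a careful person would: the job done as asked, in the order asked, and still so for the second after the job is handed in, while the arm keeps its last pose, push and grip.
It also fails if it takes over 58 s, if anything falls off the work surface, if the arm or the gripper's body presses on something with over 40 N, if the wrist force passes 120 N, or if a joint passes its speed limit or range.

ROBOT

A 7-joint arm with a two-finger parallel gripper is mounted at the origin on the work surface. World frame = base frame: x ahead of the robot, y to its left, z up, the work surface at z = 0. Lengths are in m, angles in degrees, forces in N, time in s.
With the tool pointing down it reaches from about 0.425 to 0.825 m from the base axis. Payload 3.6 kg.
Tool frame: the origin (TCP) lies midway between the tips of the shut fingers; the grasp point (between the pads) lies 19 mm behind it (arm.grip_point_offset is the distance from the TCP to the grasp point, in m); z points along the fingers, y is the line along which they close (so a half turn about z gives the same grasp; the last joint's range is limited). The gripper opens to 85 mm and grips with 20 to 120 N. Pads are 22 mm wide; open, the fingers measure 114 mm over their backs; the gripper's body (76 mm by 85 mm) begins 54 mm behind the grasp point. The pads swing forward as they close: fully open they stand 13 mm farther back than shut.
Start: joints at [-1.518, 35.231, -0.722, 81.555, 0.464, 63.22, -2.315], TCP at [0.65, 0, 0.231] pointing down, gripper open.
Joint ranges: [-178.69, 178.69], [-17.37, 117.87], [-77.05, 75.6], [15.02, 138.74], [-78.02, 258.01], [0.78, 113.62], [-162.83, 162.83]. Speed limits (degrees/s): [159.86, 159.86, 180, 180, 180, 180, 180].

INTERFACE

Orientations are given as a 3x3 rotation matrix whose columns are the frame's x, y, z axes.
In Python, from cell import sensors, viewer, job_done, arm gives the robot as it stands. The module is installed in compiled form; this text tells all that it offers.
- The arm moves only by the tool carry_out, never from a script. Its argument "increments" is a list that holds one entry, the list of rows, each a list of 7 numbers: the shift along the tool's x, y, z in cm, then the turn, a rotation vector about the tool's x, y, z in rad, then the opening, from 0 (shut) to 1 (fully open). A call has 1 to 10 rows; each row shifts and turns the commanded pose from where the row before left it, along the tool's axes as they then stand; what a row does not reach is not made up. A row lasts 1/10 s, in which the tool goes at most 50 mm and 8.59 degrees, less where a joint would pass 70% of its speed; a pose out of reach is approached as far as the arm can. A call with a gripper value outside its range is refused whole. The fingers move at their own pace and stop on an object; the grip force is fixed at half the most. Time passes only in rows, so rows that do not move let the fingers close. It gives the time, the measured TCP pose, the force, the opening and the grip force at its end, in the units of the state.
- sensors.sense(): the state, without advancing time (a new reading comes with each control period).
- viewer.grab_frame(name): name is "scene" or "side" or "wrist"; returns the picture (384x512x3 uint8, red, green, blue); there is no depth.
- viewer.camera_info(name): a dict with "mtx" (3x3 intrinsics, pixels), "distortion" ([k1, k2, p1, p2, k3] as OpenCV has them; the pictures are not rectified), "R" (3x3) and "t" (3): a world point X has camera coordinates R X + t; the wrist camera has in their place "T_tool_cam" (4x4, takes a point from camera to tool coordinates, whose origin is the TCP and whose axes are the flange's). Camera axes: x right, y down, z forward; pixel columns grow to the right and rows downward; lengths in m; the calibration is good to about 2 mm. A picture is of the moment at which its call begins: read the wrist's pose just before it. camera_info takes no time and is no camera call.
- job_done(): hands the job in; it is judged then, once.
Trained networks look in the newest picture that a camera, given by its name, has taken for a name from the list of things; names that differ only in an ending like _2 or _b are one class to them, and where a whole thing is asked for, a point or a joint stands for the part that bears it (a point fixed in the world has none). Each returns a list of dicts, best first, with "score" (0 to 1); they miss things now and then, are a little off and sometimes report something else, mostly with a low value. They report only what shows in the picture. A call takes as long as a camera call.
- viewer.silhouettes(query, camera): "region" (384x512 bool, what is visible of it).
- viewer.pinpoint(query, camera): "location" ([x, y, z] in m, in world coordinates, good to about 4 mm: a listed point, or the origin of a listed thing).
The state is a dict: "time": time; "q": joint angles; "qvel": joint speeds; "effort": joint torques, N m; "eef_pos": TCP position; "eef_rot": TCP orientation; "wrist_force": force on the tool from outside, world axes, zero at the start; "wrist_torque": the same for the moment, N m; "finger_gap": finger opening in m; "grasp_force": force on a finger pad.
Only numpy, scipy, OpenCV 4.12 (cv2) and the standard library are available. Lean on these libraries where they do the work, as an engineer would, in place of code of your own. Each camera call takes 0.05 s, during which the arm holds its last target. There are 200 camera calls.

## Working session

There is one attempt and no reset: what is moved stays moved. The work goes in short steps, Python scripts to look and compute and a tool call to move; the robot and the scene stay as the last step left them, time stands still between calls to the robot, and variables do not carry over. Pictures are saved under pics/ and viewed, at most 10 in all, crops included, and the job is handed in when it is done.

Besides the shell and the picture viewer there is one more tool, called as name([rows], argument=value, ...), one row to a line, values as JSON. carry_out: Moves the arm, as the interface text tells. Its arguments: {"type":"object","properties":{"increments":{"type":"array"}},"required":["increments"]}

```bash
mkdir -p pics
python3 - <<'E'
from cell import sensors, viewer, arm
import cv2, numpy as np
for c in ["scene","side"]:
    im=viewer.grab_frame(c); cv2.imwrite(f"pics/{c}0.png",im[:,:,::-1])
    for n in ["cabinet_drawer0_handle","cabinet","coupler","nipple","lathe","small_vase","bowl","burnisher","bush"]:
        r=viewer.pinpoint(n,c)
        print(c,n,[(np.round(d["location"],4).tolist(),round(d["score"],2)) for d in r[:2]])
s=sensors.sense(); print(s["time"],s["eef_pos"],np.round(s["eef_rot"],3),s["finger_gap"],s["wrist_force"])
E
python3 -c "
import cv2,numpy as np
a=cv2.imread('pics/scene0.png');b=cv2.imread('pics/side0.png')
cv2.imwrite('pics/both0.png',cv2.resize(np.hstack([a,b]),(800,300)))"
```

```text
scene cabinet_drawer0_handle [([0.5785, -0.2082, 0.116], 0.6), ([0.3972, 0.3455, 0.005], 0.49)]
scene cabinet [([0.7323, -0.1819, -0.0024], 0.56)]
scene coupler []
scene nipple [([0.5339, 0.2097, 0.1206], 0.87)]
scene lathe [([0.5595, 0.2161, -0.0025], 0.87), ([0.7332, -0.1861, -0.0022], 0.62)]
scene small_vase [([0.396, 0.3447, 0.003], 0.97)]
scene bowl [([0.4252, 0.2102, 0.001], 0.73)]
scene burnisher []
scene bush []
side cabinet_drawer0_handle [([0.5754, -0.212, 0.1128], 0.5)]
side cabinet []
side coupler []
side nipple [([0.5372, 0.2162, 0.1218], 0.6)]
side lathe [([0.5603, 0.2162, 0.0012], 0.76)]
side small_vase [([0.3973, 0.3454, 0.0009], 0.58)]
side bowl [([0.4222, 0.2119, -0.0017], 0.89)]
side burnisher []
side bush []
1.0 [6.49970019e-01 6.52058519e-05 2.31296140e-01] [[-0.  1. -0.]
 [ 1.  0.  0.]
 [ 0. -0. -1.]] 0.08546352561280551 [-0.9308372  -0.39414892 -0.56530377]
```

View pics/both0.png

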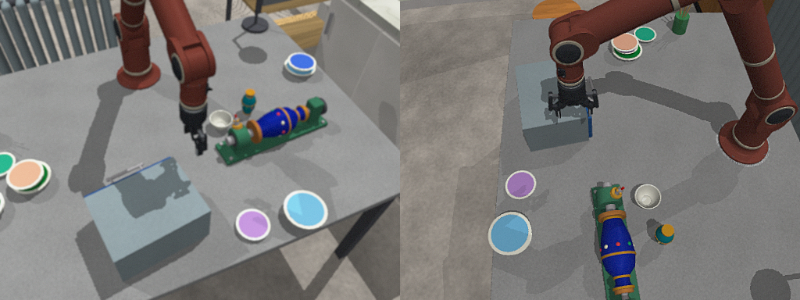

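carry_out([
  [[-4.2,-1.5,0,0,0,0,0.3],[-4.2,-1.5,0,0,0,0,0.3],[-4.2,-1.5,0,0,0,0,0.3],[-4.2,-1.5,0,0,0,0,0.3],[-4.2,-1.3,0,0,0,0,0.3],[0,0,0,0,0,-0.08,0.3],[0,0,0,0,0,-0.08,0.3],[0,0,0,0,0,0,0.3],[0,0,0,0,0,0,0.3]],
])

```text
time: 1.9
eef_pos: [0.5771, -0.2097, 0.2313]
eef_rot: [[-0.158, 0.987, 0.0], [0.987, 0.158, 0.0], [0.0, 0.0, -1.0]]
wrist_force: [-0.4, 0.1, 0.6]
finger_gap: 0.0262
grasp_force: 0.0
```

```bash
cat > h.py <<'E'
from cell import sensors, viewer, arm, job_done
import cv2, numpy as np
def pose():
    s=sensors.sense(); T=np.eye(4); T[:3,:3]=s["eef_rot"]; T[:3,3]=s["eef_pos"]; return s,T
def cam(c,T=None):
    i=viewer.camera_info(c); K=np.array(i["mtx"]); D=np.array(i["distortion"])
    if c=="wrist":
        M=np.linalg.inv(T@np.array(i["T_tool_cam"])); R,t=M[:3,:3],M[:3,3]
    else: R,t=np.array(i["R"]),np.array(i["t"])
    return K,D,R,t
def atz(c,px,z,T=None):
    K,D,R,t=cam(c,T)
    u=cv2.undistortPoints(np.array(px,float).reshape(-1,1,2),K,D)[:,0]
    d=np.c_[u,np.ones(len(u))]@R; o=-R.T@t
    return o+d*((z-o[2])/d[:,2])[:,None]
def proj(c,P,T=None):
    K,D,R,t=cam(c,T)
    return cv2.projectPoints(np.array(P,float).reshape(-1,3),cv2.Rodrigues(R)[0],t,K,D)[0][:,0]
def pins(c,names):
    for n in names:
        print(c,n,[(np.round(d["location"],4).tolist(),round(d["score"],2)) for d in viewer.pinpoint(n,c)[:2]])
def show(c,f):
    s,T=pose(); im=viewer.grab_frame(c); cv2.imwrite(f"pics/{f}.png",im[:,:,::-1]); return s,T,im
E
python3 - <<'E'
from h import *
s,T,im=show("wrist","w1"); print(s["time"],np.round(T,4),s["finger_gap"])
pins("wrist",["cabinet_drawer0_handle","cabinet"])
for n,z in [("cabinet_drawer0_handle",.117),("cabinet",.155)]:
    r=viewer.silhouettes(n,"wrist")
    if r:
        m=r[0]["region"]; print(n,r[0]["score"],m.sum())
        c=max(cv2.findContours(m.astype(np.uint8),0,2)[0],key=cv2.contourArea)
        b=cv2.boxPoints(cv2.minAreaRect(c)); print(b.round().tolist(), atz("wrist",b,z,T).round(4).tolist())
show("scene","s1"); 
for c in ["scene","side"]:
    show(c,c+"1"); pins(c,["cabinet_drawer0_handle","cabinet","nipple","lathe"])
print(viewer.camera_info("wrist")["T_tool_cam"])
E
```

```text
1.9 [[-1.582e-01  9.874e-01  1.000e-04  5.771e-01]
 [ 9.874e-01  1.582e-01  3.000e-04 -2.097e-01]
 [ 2.000e-04  2.000e-04 -1.000e+00  2.313e-01]
 [ 0.000e+00  0.000e+00  0.000e+00  1.000e+00]] 0.026230177482202653
wrist cabinet_drawer0_handle [([0.5805, -0.2048, 0.118], 0.58)]
wrist cabinet []
cabinet_drawer0_handle 0.89 12689
[[243.0, 262.0], [261.0, -6.0], [342.0, 0.0], [324.0, 267.0]] [[0.578, -0.2764, 0.117], [0.5601, -0.0692, 0.117], [0.6164, -0.0635, 0.117], [0.6496, -0.2706, 0.117]]
cabinet 0.87 71866
[[251.0, 0.0], [511.0, 0.0], [511.0, 371.0], [251.0, 371.0]] [[0.5554, -0.0827, 0.155], [0.7093, -0.0565, 0.155], [0.8211, -0.3246, 0.155], [0.5986, -0.3576, 0.155]]
scene cabinet_drawer0_handle [([0.5787, -0.2083, 0.1145], 0.87)]
scene cabinet [([0.7314, -0.1821, -0.0029], 0.88)]
scene nipple [([0.5336, 0.2105, 0.1234], 0.94)]
scene lathe [([0.559, 0.2165, -0.0003], 0.56)]
side cabinet_drawer0_handle [([0.5773, -0.21, 0.1138], 0.67)]
side cabinet []
side nipple [([0.5356, 0.2131, 0.122], 0.62), ([0.424, 0.2084, -0.0013], 0.56)]
side lathe [([0.5565, 0.2189, 0.0033], 0.66)]
[[ 3.77824056e-04 -9.53604124e-01 -3.01063170e-01  7.63092911e-02]
 [ 9.99999708e-01  5.60489707e-04 -5.20360395e-04  1.02857115e-03]
 [ 6.64960626e-04 -3.01062886e-01  9.53604057e-01 -1.41413856e-01]
 [ 0.00000000e+00  0.00000000e+00  0.00000000e+00  1.00000000e+00]]
```

View pics/w1.png

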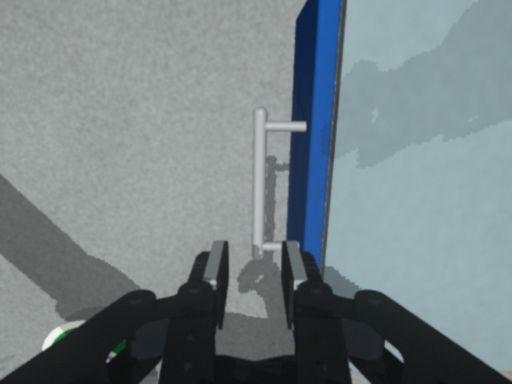

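The wrist view shows the bar from about (261,110) to (257,252), with the fingers straddling its line further down.

Run:
```python
from h import *
s,T=pose()
P=atz("wrist",[[261,110],[257,252],[267,126],[265,246]],.117,T); print(P.round(4)); d=P[0]-P[1]; print(np.linalg.norm(d),np.degrees(np.arctan2(-d[0],d[1])),P[:2].mean(0))
```

```text
[[ 0.5725 -0.1465  0.117 ]
 [ 0.5889 -0.2653  0.117 ]
 [ 0.579  -0.1576  0.117 ]
 [ 0.5948 -0.2585  0.117 ]]
0.11989679918244596 7.854543430375453 [ 0.58066316 -0.20588321  0.117     ]
```

carry_out([
  [[0.3,0.3,0,0,0,0.02,0.3],[0,0,4,0,0,0,0.3],[0,0,4,0,0,0,0.3],[0,0,3,0,0,0,0.3],[0,0,2.3,0,0,0,0.3],[0,0,0,0,0,0,0.0],[0,0,0,0,0,0,0.0],[0,0,0,0,0,0,0.0],[0,0,0,0,0,0,0.0]],
])

```text
time: 3.6
eef_pos: [0.5799, -0.206, 0.099]
eef_rot: [[-0.14, 0.99, 0.001], [0.99, 0.14, 0.0], [0.0, 0.001, -1.0]]
wrist_force: [-0.8, 1.3, 4.7]
finger_gap: 0.0087
grasp_force: 58.6
```

carry_out([
  [[0,-1,0,0,0,0,0],[0,-2,0,0,0,0,0],[0,-2.5,0,0,0,0,0],[0,-2.5,0,0,0,0,0],[0,-2.5,0,0,0,0,0],[0,-2.5,0,0,0,0,0],[0,-2,0,0,0,0,0],[0,-1.4,0,0,0,0,0],[0,-0.3,0,0,0,0,0]],
])

```text
time: 4.5
eef_pos: [0.4161, -0.2302, 0.099]
eef_rot: [[-0.139, 0.99, 0.007], [0.99, 0.139, -0.002], [-0.003, 0.007, -1.0]]
wrist_force: [7.3, 1.5, -2.2]
finger_gap: 0.0091
grasp_force: 60.0
```

carry_out([
  [[0,0,0,0,0,0,0.3],[0,0,0,0,0,0,0.3],[0,0,0,0,0,0,0.3],[0,0,-4,0,0,0,0.3],[0,0,-5,0,0,0,0.3],[0,0,-5,0,0,0,0.3],[-2,3,-4,0,0,0,0.5],[-2,4.8,-4,0,0,0,0.6],[-2,4.8,0,0,0,0,0.6],[0,0,0,0,0,0,0.6]],
])

```text
time: 5.5
eef_pos: [0.536, -0.2668, 0.304]
eef_rot: [[-0.142, 0.99, 0.002], [0.99, 0.142, 0.001], [0.001, 0.002, -1.0]]
wrist_force: [-0.3, -0.2, -1.4]
finger_gap: 0.0511
grasp_force: 0.0
```

Run:
```python
from h import *
N=["cabinet_drawer0_handle","coupler","bush","burnisher"]
s,T,im=show("wrist","w2"); print(s["time"],np.round(T,4),s["finger_gap"],s["wrist_force"])
pins("wrist",N)
for c in ["scene","side"]: show(c,c+"2"); pins(c,N)
```

```text
5.5 [[-1.422e-01  9.898e-01  2.300e-03  5.360e-01]
 [ 9.898e-01  1.422e-01  9.000e-04 -2.668e-01]
 [ 6.000e-04  2.400e-03 -1.000e+00  3.040e-01]
 [ 0.000e+00  0.000e+00  0.000e+00  1.000e+00]] 0.05108638527011513 [-0.27750694 -0.15249263 -1.43113505]
wrist cabinet_drawer0_handle [([0.4171, -0.23, 0.1168], 0.8)]
wrist coupler [([0.542, -0.2145, 0.0361], 0.9), ([0.548, -0.2811, 0.0358], 0.36)]
wrist bush [([0.5519, -0.2798, 0.038], 0.56), ([0.4172, -0.2323, 0.1165], 0.43)]
wrist burnisher [([0.5327, -0.1438, 0.0368], 0.74), ([0.5403, -0.2171, 0.0374], 0.21)]
scene cabinet_drawer0_handle [([0.4165, -0.2341, 0.1174], 0.92)]
scene coupler [([0.5425, -0.2164, 0.0346], 0.83)]
scene bush [([0.5551, -0.283, 0.0328], 0.62)]
scene burnisher [([0.5328, -0.1435, 0.0311], 0.7)]
side cabinet_drawer0_handle [([0.4171, -0.2328, 0.1122], 0.92)]
side coupler [([0.5439, -0.2075, 0.0358], 0.79)]
side bush [([0.5493, -0.2848, 0.0317], 0.44)]
side burnisher [([0.5305, -0.142, 0.0341], 0.39)]
```

View pics/w2.png

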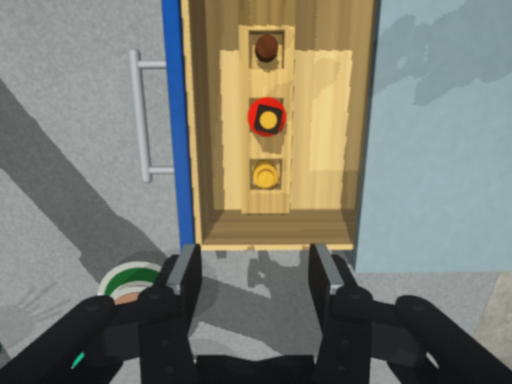

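The drawer is open. The coupler sits in the middle well: grip top about (268,120), burnisher (266,48), bush (264,175). I'll zoom in to get the grip's turn.

Run:
```python
import cv2
a=cv2.imread("pics/w2.png"); cv2.imwrite("pics/w2c.png",cv2.resize(a[90:150,238:298],(600,600),interpolation=2))
```

```text
(no output)
```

View pics/w2c.png

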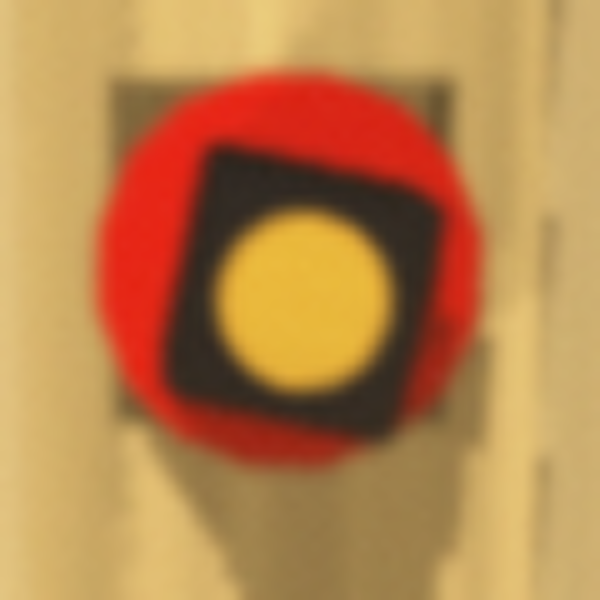

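Run:
```python
from h import *
s,T=pose()
c=np.array([[213,145],[443,205],[388,440],[168,390]])/10-.45+[238,90]
P=atz("wrist",c,.129,T); print(P.round(4),P.mean(0))
for a,b in [(0,1),(1,2),(2,3),(3,0)]:
    d=P[b]-P[a]; print(np.linalg.norm(d[:2]),np.degrees(np.arctan2(d[1],d[0])))
print("flange", atz("wrist",[[238+29-.45,90+27-.45]],.093,T))
print("toolyaw y", np.degrees(np.arctan2(T[1,1],T[0,1])))
```

```text
[[ 0.5265 -0.2012  0.129 ]
 [ 0.5489 -0.2036  0.129 ]
 [ 0.5472 -0.2261  0.129 ]
 [ 0.5255 -0.2244  0.129 ]] [ 0.5370233  -0.21384829  0.129     ]
0.022493336794885112 -6.069593173080669
0.022596066461052382 -94.18293459840532
0.02180504457754639 175.41760492495104
0.023194452339338457 87.48873543754075
flange [[ 0.5370208  -0.21390296  0.093     ]]
toolyaw y 8.020228458753701
```

carry_out([
  [[2.6,0.5,0,0,0,0,0.6],[2.6,0.5,0,0,0,0,0.6],[0,0,3,0,0,0.108,0.6],[0,0,3,0,0,0.108,0.6],[0,0,3,0,0,0,0.6],[0,0,3,0,0,0,0.6],[0,0,2,0,0,0,0.6],[0,0,0,0,0,0,0.6]],
])

```text
time: 7.05
eef_pos: [0.5316, -0.2132, 0.163]
eef_rot: [[0.076, 0.997, -0.007], [0.997, -0.076, 0.002], [0.002, -0.007, -1.0]]
wrist_force: [-0.3, -0.1, 0.7]
finger_gap: 0.051
grasp_force: 0.0
```

Run:
```python
from h import *
s,T,im=show("wrist","w3"); print(s["time"],np.round(T,4),s["finger_gap"])
pins("wrist",["coupler"])
for c in ["scene","side"]: show(c,c+"3"); pins(c,["coupler"])
```

```text
7.05 [[ 0.0757  0.9971 -0.0067  0.5316]
 [ 0.9971 -0.0757  0.0025 -0.2132]
 [ 0.0019 -0.0069 -1.      0.163 ]
 [ 0.      0.      0.      1.    ]] 0.05095271381595151
wrist coupler [([0.5422, -0.2141, 0.0375], 0.94)]
scene coupler [([0.5413, -0.2121, 0.0326], 0.77)]
side coupler [([0.5455, -0.2104, 0.0385], 0.48)]
```

View pics/w3.png

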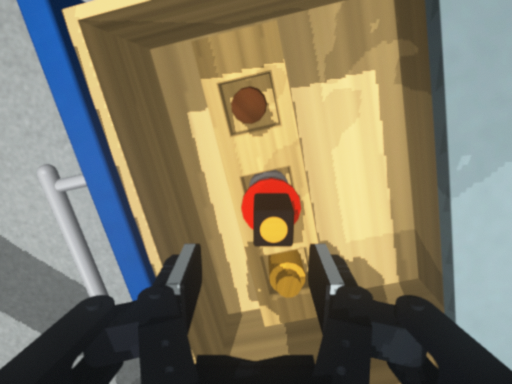

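Grip faces now line up with the image axes; the yellow top disc is at (273,230) and the flange centre at (271,205).

Run:
```python
from h import *
s,T=pose()
print(atz("wrist",[[273,230]],.129,T),atz("wrist",[[271,206]],.093,T))
P=atz("wrist",[[255,194],[253.5,244],[293.5,194],[293,244]],.129,T);print(P.round(4))
for t in [T]:
  for p in ([.5405,-.2138,.129],):
    print("tool", T[:3,:3].T@(np.array(p)-T[:3,3])*100)
```

```text
[[ 0.54653619 -0.2176094   0.129     ]] [[ 0.54729424 -0.21516897  0.093     ]]
[[ 0.5375 -0.1943  0.129 ]
 [ 0.5342 -0.2259  0.129 ]
 [ 0.5597 -0.196   0.129 ]
 [ 0.5581 -0.2278  0.129 ]]
tool [0.10968604 0.5732766  3.84776229]
```

Run:
```python
from h import *
s,T=pose(); print(s["time"],T.round(4),np.round(s["qvel"],2))
K,D,R,t=cam("wrist",T); print(K.round(1),D)
s,T,im=show("wrist","w4"); print(T[:3,3])
h=cv2.cvtColor(im,cv2.COLOR_RGB2HSV); 
m=(h[...,0]>18)&(h[...,0]<32)&(h[...,1]>150)&(h[...,2]>130); m[:200]=0;m[260:]=0;m[:,:250]=0;m[:,300:]=0
print("yellow",np.argwhere(m).mean(0)[::-1],m.sum())
p=np.argwhere(m).mean(0)[::-1]; P=atz("wrist",[p],.129,T)[0]; print(P, "tool",T[:3,:3].T@(P-T[:3,3]))
print("handle proj", proj("wrist",[[.4163-.05*.139*-1,-.23-.06*-.99*-1*-1,.117]],T))
c=np.array([.4163,-.230,.117]); e=np.array([-.139,.99,0])
print(proj("wrist",[c+.06*e,c+.051*e,c],T))
# stereo from fixed cams: yellow disk
for cn in ["scene","side"]:
    im=viewer.grab_frame(cn); q=proj(cn,[[.5405,-.2138,.129]])[0]; print(cn,q)
    cv2.imwrite(f"pics/{cn}4c.png",cv2.resize(im[int(q[1])-25:int(q[1])+25,int(q[0])-25:int(q[0])+25,::-1],(400,400),interpolation=2))
a=np.hstack([cv2.imread("pics/scene4c.png"),cv2.imread("pics/side4c.png")]);cv2.imwrite("pics/c4.png",a)
```

```text
7.35 [[ 7.590e-02  9.971e-01  2.900e-03  5.346e-01]
 [ 9.971e-01 -7.590e-02 -1.000e-03 -2.144e-01]
 [-8.000e-04  3.000e-03 -1.000e+00  1.675e-01]
 [ 0.000e+00  0.000e+00  0.000e+00  1.000e+00]] [-0.03  0.12 -0.08  0.49  0.02 -0.04 -0.07]
[[326.1   0.  254.7]
 [  0.  326.1 195. ]
 [  0.    0.    1. ]] [-0.02203055  0.          0.          0.          0.        ]
[ 0.53458869 -0.21441821  0.16746127]
yellow [271.90213723 234.9167604 ] 889
[ 0.54568975 -0.22077018  0.129     ] tool [-0.00545904  0.01143685  0.03849997]
handle proj [[ 63.06475514 164.53890094]]
[[ 38.58963022 166.49145958]
 [ 44.47893981 180.52112171]
 [ 75.49428332 253.62251309]]
scene [151.81356384 205.91770434]
side [259.63284173 108.78654032]
```

View pics/c4.png

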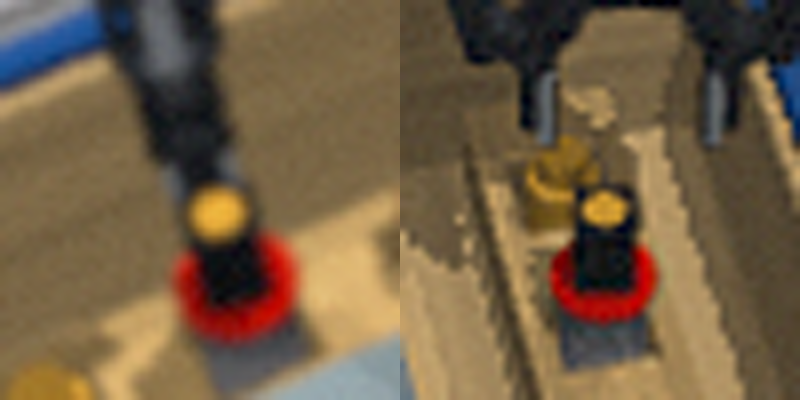

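Run:
```python
from h import *
print(atz("scene",[[152.9,206.1]],.129),atz("side",[[259.3,108.7]],.129))
s,T,im=show("wrist","w5"); print(T.round(4),np.round(s["qvel"],2))
h=cv2.cvtColor(im,cv2.COLOR_RGB2HSV); 
m=(h[...,0]>18)&(h[...,0]<32)&(h[...,1]>150)&(h[...,2]>130); m[:200]=0;m[255:]=0;m[:,:250]=0;m[:,300:]=0
n,l,st,ce=cv2.connectedComponentsWithStats(m.astype(np.uint8)); k=1+st[1:,4].argmax()
p=ce[k]; P=atz("wrist",[p],.129,T)[0]; print(p,st[k],P)
pins("wrist",["coupler","cabinet_drawer0_handle"])
r=viewer.silhouettes("coupler","wrist")[0]["region"]; 
d=(h[...,2]<60)&(np.indices(h.shape[:2])[0]<245)&(abs(np.indices(h.shape[:2])[1]-272)<35)&(np.indices(h.shape[:2])[0]>180)
for y in (205,215,225,235): x=np.where(d[y])[0]; print(y,x.min(),x.max())
```

```text
[[ 0.54210644 -0.21139714  0.129     ]] [[ 0.5414501  -0.21420668  0.129     ]]
[[ 7.600e-02  9.971e-01  1.500e-03  5.340e-01]
 [ 9.971e-01 -7.600e-02 -5.000e-04 -2.142e-01]
 [-4.000e-04  1.500e-03 -1.000e+00  1.668e-01]
 [ 0.000e+00  0.000e+00  0.000e+00  1.000e+00]] [-0.02  0.23 -0.02  0.13 -0.03 -0.   -0.05]
[267.94982079 225.02150538] [255 213  27  25 558] [ 0.54310367 -0.21366962  0.129     ]
wrist coupler [([0.542, -0.2147, 0.0346], 0.98)]
wrist cabinet_drawer0_handle [([0.4153, -0.2304, 0.1164], 0.97)]
205 252 285Traceback (most recent call last):
  File "<stdin>", line 11, in <module>
    return umr_minimum(a, axis, None, out, keepdims, initial, where)
ValueError: zero-size array to reduction operation minimum which has no identity
```

carry_out([
  [[0,0.8,0,0,0,0,0.6],[0,0,1.5,0,0,0,0.6],[0,0,2,0,0,0,0.6],[0,0,2,0,0,0,0.6],[0,0,1.2,0,0,0,0.6],[0,0,0.4,0,0,0,0.6],[0,0,0,0,0,0,0.6],[0,0,0,0,0,0,0.6]],
])

```text
time: 8.5
eef_pos: [0.5424, -0.2149, 0.0957]
eef_rot: [[0.076, 0.997, 0.002], [0.997, -0.076, -0.0], [-0.0, 0.002, -1.0]]
wrist_force: [-0.8, 0.2, -1.3]
finger_gap: 0.051
grasp_force: 0.0
```

carry_out([
  [[0.1,0,0.1,0,0,0,0.2],[0,0,0,0,0,0,0.0],[0,0,0,0,0,0,0.0],[0,0,0,0,0,0,0.0],[0,0,0,0,0,0,0.0],[0,0,0,0,0,0,0.0]],
])

```text
time: 9.1
eef_pos: [0.5423, -0.2136, 0.0947]
eef_rot: [[0.076, 0.997, 0.001], [0.997, -0.076, -0.0], [-0.0, 0.001, -1.0]]
wrist_force: [-0.2, 0.8, 5.9]
finger_gap: 0.0235
grasp_force: 59.8
```

carry_out([
  [[0,0,-1,0,0,0,0],[0,0,-3,0,0,0,0],[0,0,-4,0,0,0,0],[0,0,-4,0,0,0,0],[0,0,-4,0,0,0,0],[0,0,-2,0,0,0,0],[0,0,0,0,0,0,0]],
])

```text
time: 9.8
eef_pos: [0.5428, -0.2143, 0.277]
eef_rot: [[0.076, 0.997, 0.006], [0.997, -0.076, -0.002], [-0.002, 0.006, -1.0]]
wrist_force: [0.1, -0.4, -2.5]
finger_gap: 0.0233
grasp_force: 60.5
```

carry_out([
  [[2,-0.4,0,0,0,0,0],[4,-0.8,0,0,0,0,0],[4,-0.8,0,0,0,0,0],[4,-0.8,0,0,0,0,0],[4,-0.8,0,0,0,0,0],[4,-0.8,0,0,0,0,0],[4,-0.8,0,0,0,0,0],[4,-0.8,0,0,0,0,0],[3,-0.6,0,0,0,0,0],[1,-0.2,0,0,0,0,0]],
])

```text
time: 10.8
eef_pos: [0.4969, 0.1351, 0.2716]
eef_rot: [[0.069, 0.998, -0.006], [0.998, -0.069, 0.002], [0.001, -0.006, -1.0]]
wrist_force: [-0.1, -0.3, -3.3]
finger_gap: 0.0232
grasp_force: 60.3
```

carry_out([
  [[0,0,0,0,0,0,0],[0,0,0,0,0,0,0],[0,0,0,0,0,0,0],[0,0,0,0,0,0,0]],
])

```text
time: 11.2
eef_pos: [0.5, 0.1286, 0.2737]
eef_rot: [[0.079, 0.997, -0.0], [0.997, -0.079, -0.001], [-0.001, -0.0, -1.0]]
wrist_force: [0.1, -0.1, -2.7]
finger_gap: 0.0232
grasp_force: 60.3
```

Run:
```python
from h import *
s,T,im=show("wrist","w6"); print(s["time"],np.round(T,4),s["finger_gap"],s["wrist_force"])
pins("wrist",["nipple","lathe","coupler"])
for c in ["scene","side"]: show(c,c+"6"); pins(c,["nipple","lathe","coupler"])
```

```text
11.2 [[ 7.920e-02  9.969e-01 -5.000e-04  5.000e-01]
 [ 9.969e-01 -7.920e-02 -1.000e-03  1.286e-01]
 [-1.000e-03 -4.000e-04 -1.000e+00  2.737e-01]
 [ 0.000e+00  0.000e+00  0.000e+00  1.000e+00]] 0.023205575819047218 [ 0.05180861 -0.06438228 -2.7205773 ]
wrist nipple [([0.5325, 0.2109, 0.1217], 0.79)]
wrist lathe [([0.5561, 0.2146, 0.0016], 0.6)]
wrist coupler [([0.4993, 0.1261, 0.2123], 0.58)]
scene nipple [([0.535, 0.2119, 0.1226], 0.85)]
scene lathe [([0.7354, -0.1847, -0.0026], 0.71), ([0.5626, 0.2164, -0.0004], 0.55)]
scene coupler [([0.4986, 0.1299, 0.216], 0.8)]
side nipple [([0.5359, 0.2163, 0.1193], 0.93), ([0.3932, 0.3441, -0.0003], 0.66)]
side lathe [([0.5589, 0.2172, -0.0003], 0.62)]
side coupler [([0.4996, 0.1343, 0.2127], 0.85)]
```

View pics/w6.png

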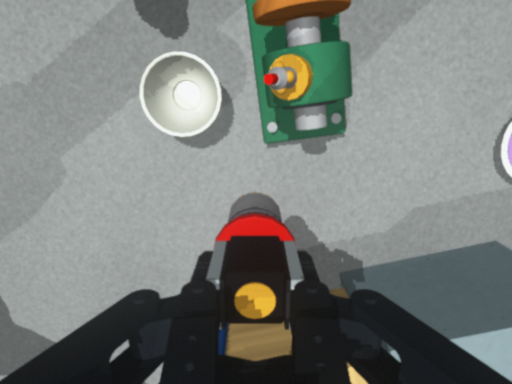

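The wrist view shows the nipple's flange near (292,78), its red tip at (270,79), and the bed's end edge from (268,143) to (345,132). The coupler is held straight.

Run:
```python
from h import *
s,T=pose(); print(s["time"])
for z in (.0,.02):
    P=atz("wrist",[[268,143],[345,132],[249,5],[265.5,140]],z,T); d=P[1]-P[0]; e=P[2]-P[3]
    print(z,np.linalg.norm(d),np.degrees(np.arctan2(d[1],d[0])),np.degrees(np.arctan2(-e[0],e[1])))
print(atz("wrist",[[292,78]],.1225,T),atz("wrist",[[270,79]],.1225+.0335,T))
im=cv2.imread("pics/w6.png")
# model overlay fit: flange ring (r19), pin tip
for psi in (0,8,16,):
    a=np.radians(psi); t=np.radians(28); ax=np.array([-np.sin(t)*np.cos(a),-np.sin(t)*np.sin(a),np.cos(t)]); N=np.array([.5345,.2125,.122])
    print(psi,proj("wrist",[N,N+.038*ax],T).round(1).tolist(),proj("scene",[N,N+.038*ax]).round(1).tolist(),proj("side",[N,N+.038*ax]).round(1).tolist())
cr=[]
q=proj("wrist",[N],T)[0].astype(int); cr.append(im[q[1]-25:q[1]+25,q[0]-25:q[0]+25]);print(q-25)
for c in ("scene","side"):
    q=proj(c,[N])[0].astype(int); cr.append(cv2.imread(f"pics/{c}6.png")[q[1]-25:q[1]+25,q[0]-25:q[0]+25]);print(q-25)
cv2.imwrite("pics/n6.png",np.hstack([cv2.resize(c,(260,260),interpolation=2) for c in cr]))
```

```text
11.8
0.0 0.09801421772613146 3.883732242949683 3.1896698958566727
0.02 0.09329479065777772 3.883732242949692 3.1896698958566447
[[0.53891025 0.21601197 0.1225    ]] [[0.51868649 0.21547627 0.156     ]]
0 [[286.9, 82.8], [267.5, 83.4]] [[301.6, 158.6], [299.8, 145.9]] [[277.3, 244.7], [285.6, 238.9]]
8 [[286.9, 82.8], [268.0, 86.8]] [[301.6, 158.6], [299.0, 146.2]] [[277.3, 244.7], [285.4, 237.9]]
16 [[286.9, 82.8], [268.9, 90.1]] [[301.6, 158.6], [298.3, 146.5]] [[277.3, 244.7], [285.0, 237.0]]
[261  57]
[276 133]
[252 219]
```

View pics/n6.png

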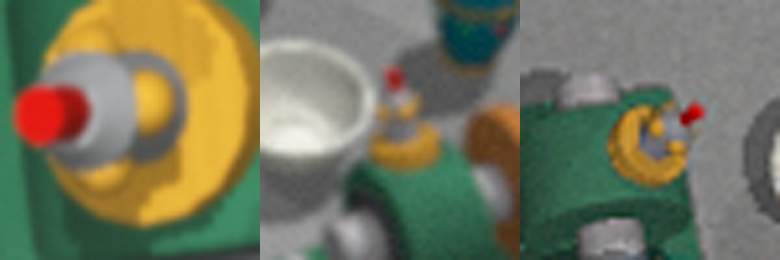

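Run:
```python
from h import *
from scipy.optimize import least_squares
s,T=pose(); print(s["time"],T[:3,3])
a,t=np.radians(3.5),np.radians(28); ax=np.array([-np.sin(t)*np.cos(a),-np.sin(t)*np.sin(a),np.cos(t)])
O={"wrist":[[290.8,78.5],[268.8,79.1]],"scene":[[303.9,159.9],[302,147]],"side":[[276.6,246.5],[285.7,239.8]]}
def f(N,cs=O):
    return np.concatenate([((proj(c,[N,N+.037*ax],T if c=="wrist" else None)-O[c])*(1 if c!="wrist" else .8)).ravel() for c in cs])
for cs in (["wrist","scene","side"],["scene","side"],["wrist","scene"],["wrist","side"]):
    r=least_squares(f,[.5345,.2125,.122],args=(cs,)); print(cs,r.x.round(4),r.fun.round(1))
```

```text
11.8 [0.49968693 0.13057194 0.27394682]
['wrist', 'scene', 'side'] [0.5365 0.2164 0.1206] [-1.5 -0.5  1.4  0.2 -0.8 -0.8 -1.  -0.2 -0.  -0.  -1.1  0.6]
['scene', 'side'] [0.5365 0.2168 0.1204] [-0.6 -0.8 -0.8 -0.2  0.   0.2 -1.1  0.9]
['wrist', 'scene'] [0.5368 0.2165 0.1194] [-1.4 -0.6  1.5  0.1 -0.7 -0.5 -0.9  0.1]
['wrist', 'side'] [0.5361 0.2163 0.1243] [-1.5 -0.5  1.1  0.2  0.2 -0.6 -0.8 -0. ]
```

carry_out([
  [[2.5,-0.7,0,0,0,0,0],[3,-0.9,0,0,0,0,0],[2.5,-0.7,0,0,0,0,0],[0,0,0,0,0,-0.14,0],[0,0,0,-0.122,0,0,0],[0,0,0,-0.122,0,0,0],[0,0,0,-0.122,0,0,0],[0,0,0,-0.122,0,0,0],[0,0,0,0,0,0,0],[0,0,0,0,0,0,0]],
])

```text
time: 12.8
eef_pos: [0.4826, 0.2125, 0.2742]
eef_rot: [[-0.065, 0.882, 0.466], [0.998, 0.058, 0.03], [-0.0, 0.467, -0.884]]
wrist_force: [0.7, 0.2, -2.9]
finger_gap: 0.0233
grasp_force: 60.9
```

carry_out([
  [[0,0,0,0,0,0,0],[0,0,0,0,0,0,0]],
])

```text
time: 13.0
eef_pos: [0.4847, 0.2118, 0.2747]
eef_rot: [[-0.061, 0.881, 0.468], [0.998, 0.054, 0.03], [0.001, 0.469, -0.883]]
wrist_force: [1.0, 0.7, -3.3]
finger_gap: 0.0233
grasp_force: 60.9
```

```bash
cat >> h.py <<'E'
from scipy.spatial.transform import Rotation as Rn
_a,_t=np.radians(3.5),np.radians(28); ax=np.array([-np.sin(_t)*np.cos(_a),-np.sin(_t)*np.sin(_a),np.cos(_t)])
def togo(N,h,off=.0577):
    s,T=pose(); R=T[:3,:3]; z=-ax; x=np.array([-np.sin(_a),np.cos(_a),0]); G=np.c_[x,np.cross(z,x),z]
    d=np.array(N)+(h+off)*ax-T[:3,3]
    print("t",s["time"],"pos",T[:3,3].round(4),"shift cm",(R.T@d*100).round(2),"turn",Rn.from_matrix(R.T@G).as_rotvec().round(4),"F",np.round(s["wrist_force"],1),"Fax",round(float(np.dot(s["wrist_force"],ax)),1),"grip",s["finger_gap"])
    m=T[:3,3]+R[:,2]*off; print("mouth",m.round(4),"above flange",((m-N)@ax).round(4))
E
python3 -c "
from h import *
togo([.5358,.2155,.1215],.055)"
```

```text
t 13.0 pos [0.4847 0.2118 0.2747] shift cm [ 0.05 -2.67  4.66] turn [-0.0002 -0.001  -0.0001] F [ 1.   0.7 -3.3] Fax -3.5 grip 0.023345293529434
mouth [0.5118 0.2135 0.2238] above flange 0.1016
```

carry_out([
  [[0,-1.4,0,0,0,0,0],[0,-1.3,1,0,0,0,0],[0,0,1.6,0,0,0,0],[0,0,1.6,0,0,0,0],[0,0,0.4,0,0,0,0],[0,0,0,0,0,0,0],[0,0,0,0,0,0,0],[0,0,0,0,0,0,0],[0,0,0,0,0,0,0]],
])

```text
time: 13.9
eef_pos: [0.4807, 0.212, 0.2213]
eef_rot: [[-0.064, 0.881, 0.468], [0.998, 0.056, 0.031], [0.001, 0.469, -0.883]]
wrist_force: [-0.5, 0.5, -2.8]
finger_gap: 0.0234
grasp_force: 60.9
```

Run:
```python
from h import *
N=np.array([.5358,.2155,.1215]); togo(N,.055)
s,T=pose(); M=T[:3,3]+T[:3,2]*.0577; cr=[]
for c in ("scene","side","wrist"):
    _,_,im=show(c,c+"7"); pins(c,["nipple","coupler"])
    q=proj(c,[N+.045*ax],T)[0].astype(int); print(q); x0,y0=max(q[0]-35,0),max(q[1]-35,0); print(c,"org",x0,y0)
    cr.append(cv2.resize(im[y0:y0+70,x0:x0+70,::-1],(266,266),interpolation=2))
    print("mouth",proj(c,[M,M-T[:3,2]*.056],T).round(1).tolist())
cv2.imwrite("pics/c7.png",np.hstack(cr))
```

```text
t 13.9 pos [0.4807 0.212  0.2213] shift cm [0.01 0.19 0.13] turn [-0.0002 -0.002   0.0023] F [-0.5  0.5 -2.8] Fax -2.2 grip 0.0234021601220647
mouth [0.5077 0.2138 0.1704] above flange 0.0563
scene nipple [([0.5355, 0.2151, 0.1181], 0.7), ([0.4234, 0.2129, -0.0008], 0.54)]
scene coupler [([0.5049, 0.2156, 0.1681], 0.62)]
[300 143]
scene org 265 108
mouth [[299.2, 139.8], [295.9, 120.4]]
side nipple [([0.5379, 0.2147, 0.1195], 0.88)]
side coupler [([0.5078, 0.2149, 0.1677], 0.89)]
[286 238]
side org 251 203
mouth [[289.9, 236.7], [303.3, 226.4]]
wrist nipple [([0.534, 0.2102, 0.1227], 0.62)]
wrist coupler []
[256 209]
wrist org 221 174
mouth [[254.2, 215.1], [253.9, 256.3]]
```

View pics/c7.png

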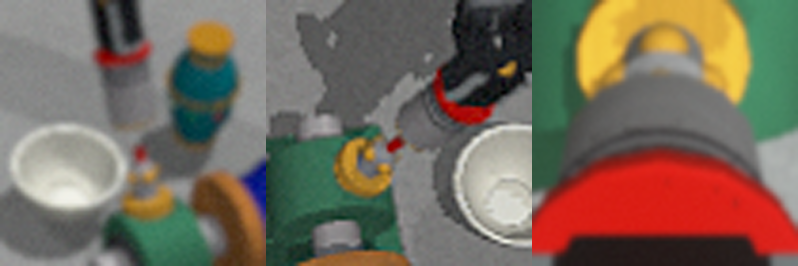

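The crops show the coupler coaxial with the nipple in the side view. In the scene view it is a pixel or so left of the tip. I'll measure the red flange and red tip numerically.

Run:
```python
from h import *
N=np.array([.5358,.2155,.1215]); s,T=pose(); R=T[:3,:3]; M=T[:3,3]+R[:,2]*.0577
def mk(im):
    h=cv2.cvtColor(im,cv2.COLOR_BGR2HSV).astype(int); return (((h[...,0]<8)|(h[...,0]>172))&(h[...,1]>150)&(h[...,2]>70)).astype(np.uint8)
for c in ("scene","side"):
    im=cv2.imread(f"pics/{c}7.png"); n,l,st,ce=cv2.connectedComponentsWithStats(mk(im))
    for k in range(1,n):
        if st[k,4]>3 and np.linalg.norm(ce[k]-proj(c,[N+.045*ax])[0])<45: print(c,st[k].tolist(),ce[k].round(1))
    print("pred tip",proj(c,[N+.036*ax]).round(1),"flange",proj(c,[M-R[:,2]*.053]).round(1))
    # gradient per mm tool x/y for tip shift
    g=proj(c,[M,M+R[:,0]*.001,M+R[:,1]*.001,M+R[:,2]*.001]); print((g[1:]-g[0]).round(2).tolist())
    q=proj(c,[M])[0]; 
    # barrel centre line: gray barrel row/col profile via silhouette
    for nm in("coupler",):
        pass
for c in ("scene","side"):
    viewer.grab_frame(c)
    for d in viewer.silhouettes("coupler",c)[:1]:
        m=d["region"]; p=np.argwhere(m)[:,::-1].astype(float); print(c,d["score"],len(p),"centroid",p.mean(0).round(1))
        a=proj(c,[M,M-R[:,2]*.05]); u=(a[1]-a[0])/np.linalg.norm(a[1]-a[0]); v=np.array([-u[1],u[0]])
        e=(p-a[0])@u; w=(p-a[0])@v
        for lo in range(-6,26,2):
            k=(e>=lo)&(e<lo+2)
            if k.any(): print(lo,w[k].min().round(1),w[k].max().round(1),end=" | ")
        t=proj(c,[N+.036*ax])[0]; print("\ntip pred v",((t-a[0])@v).round(2),"len50",np.linalg.norm(a[1]-a[0]).round(1))
```

```text
scene [291, 120, 13, 5, 35] [296.1 122.6]
scene [301, 147, 2, 3, 5] [301.4 148.2]
pred tip [[300.7 146.8]] flange [[295.9 121.6]]
[[0.32, -0.11], [0.18, 0.09], [0.06, 0.34]]
side [295, 221, 16, 15, 76] [301.6 230.6]
side [283, 239, 4, 4, 10] [284.5 240.7]
pred tip [[284.6 240.1]] flange [[302.6 227. ]]
[[0.08, 0.39], [-0.35, -0.03], [-0.23, 0.17]]
scene 0.87 322 centroid [296.7 128.4]
-2 -5.2 3.8 | 0 -6.0 6.3 | 2 -5.7 6.6 | 4 -5.3 7.0 | 6 -6.0 6.3 | 8 -5.8 6.7 | 10 -5.3 6.9 | 12 -6.1 6.2 | 14 -5.8 6.7 | 16 -6.4 7.1 | 18 -7.1 6.1 | 20 -6.7 -1.5 | 22 -5.4 -2.1 | 24 -5.1 -1.9 | 
tip pred v 0.42 len50 17.5
side 0.55 377 centroid [299.6 231.4]
-4 -5.2 4.8 | -2 -6.1 6.1 | 0 -7.1 7.3 | 2 -7.3 7.1 | 4 -7.5 7.3 | 6 -7.1 7.1 | 8 -7.5 7.5 | 10 -7.6 8.0 | 12 -7.8 8.4 | 14 1.2 9.6 | 16 1.4 9.4 | 18 1.2 8.4 | 20 1.7 8.2 | 22 1.5 7.3 | 24 1.1 6.9 | 
tip pred v -0.53 len50 15.0
```

carry_out([
  [[0.05,0.1,0,0,0,0,0],[0,0,0.6,0,0,0,0],[0,0,0.6,0,0,0,0],[0,0,0.6,0,0,0,0],[0,0,0.5,0,0,0,0],[0,0,0.4,0,0,0,0],[0,0,0.3,0,0,0,0],[0,0,0,0,0,0,0],[0,0,0,0,0,0,0],[0,0,0,0,0,0,0]],
])

```text
time: 15.55
eef_pos: [0.4955, 0.2134, 0.1948]
eef_rot: [[-0.064, 0.882, 0.468], [0.998, 0.056, 0.03], [0.0, 0.469, -0.883]]
wrist_force: [0.8, 0.2, -2.9]
finger_gap: 0.0233
grasp_force: 61.0
```

Run:
```python
from h import *
togo(np.array([.5358,.2155,.1215]),.0)
s,T=pose(); print("tool F",(T[:3,:3].T@np.array(s["wrist_force"])).round(2), "tool M",(T[:3,:3].T@np.array(s["wrist_torque"])).round(2))
```

```text
t 15.55 pos [0.4955 0.2134 0.1948] shift cm [-0.04  0.13  2.6 ] turn [-0.0009 -0.0016  0.0026] F [ 0.8  0.2 -2.9] Fax -3.0 grip 0.02331504864556786
mouth [0.5224 0.2151 0.1438] above flange 0.026
tool F [ 0.19 -0.64  2.95] tool M [ 0.83  0.02 -0.03]
```

carry_out([
  [[0,0.05,0.2,0,0,0,0],[0,0,0.2,0,0,0,0],[0,0,0.2,0,0,0,0],[0,0,0.2,0,0,0,0],[0,0,0,0,0,0,0],[0,0,0,0,0,0,0]],
])

```text
time: 16.15
eef_pos: [0.4991, 0.2132, 0.1875]
eef_rot: [[-0.064, 0.882, 0.467], [0.998, 0.057, 0.029], [-0.001, 0.468, -0.884]]
wrist_force: [-3.2, -0.0, -1.5]
finger_gap: 0.0234
grasp_force: 61.5
```

```bash
cat > st.py <<'E'
from h import *
togo(np.array([.5358,.2155,.1215]),.0)
s,T=pose(); print("tool F",(T[:3,:3].T@np.array(s["wrist_force"])).round(2), "tool M",(T[:3,:3].T@np.array(s["wrist_torque"])).round(2))
E
python3 st.py
```

```text
t 16.15 pos [0.4991 0.2132 0.1875] shift cm [0.   0.15 1.78] turn [-0.002  -0.0005  0.0026] F [-3.2 -0.  -1.5] Fax 0.2 grip 0.023350659141777804
mouth [0.5261 0.2149 0.1365] above flange 0.0178
tool F [ 0.16 -3.56 -0.16] tool M [ 1.26 -0.16 -0.03]
```

carry_out([
  [[0,-0.1,0,0,0,0,0],[0,0,0,0,0,0,0],[0,0,0,0,0,0,0]],
])

```text
time: 16.45
eef_pos: [0.4988, 0.2133, 0.1874]
eef_rot: [[-0.063, 0.882, 0.468], [0.998, 0.056, 0.029], [-0.0, 0.469, -0.883]]
wrist_force: [-1.7, -1.2, -0.5]
finger_gap: 0.0235
grasp_force: 61.4
```

```bash
python3 st.py
```

```text
t 16.45 pos [0.4988 0.2133 0.1874] shift cm [-0.    0.17  1.79] turn [-0.001  -0.0008  0.0023] F [-1.7 -1.2 -0.5] Fax 0.4 grip 0.02348346115484415
mouth [0.5258 0.2149 0.1365] above flange 0.0179
tool F [-1.11 -1.76 -0.38] tool M [ 0.97 -0.32 -0.02]
```

carry_out([
  [[-0.03,-0.05,0.2,0,0,0,0],[0,0,0.3,0,0,0,0],[0,0,0.3,0,0,0,0],[0,0,0.2,0,0,0,0],[0,0,0,0,0,0,0],[0,0,0,0,0,0,0]],
])

```text
time: 17.05
eef_pos: [0.5035, 0.2135, 0.1778]
eef_rot: [[-0.064, 0.882, 0.467], [0.998, 0.056, 0.029], [-0.0, 0.468, -0.884]]
wrist_force: [5.3, -0.8, -9.1]
finger_gap: 0.0228
grasp_force: 60.2
```

```bash
python3 st.py
```

```text
t 17.05 pos [0.5035 0.2135 0.1778] shift cm [0.   0.22 0.72] turn [-0.0013 -0.0009  0.0025] F [ 5.3 -0.8 -9.1] Fax -10.5 grip 0.022834673924288985
mouth [0.5305 0.2152 0.1268] above flange 0.0072
tool F [-1.18  0.35 10.54] tool M [ 0.31 -0.12  0.06]
```

carry_out([
  [[0,0,0.3,0,0,0,0],[0,0,0.2,0,0,0,0],[0,0,0.2,0,0,0,0],[0,0,0,0,0,0,0],[0,0,0,0,0,0,0],[0,0,0,0,0,0,0]],
])

```text
time: 17.65
eef_pos: [0.5063, 0.2138, 0.1724]
eef_rot: [[-0.064, 0.881, 0.468], [0.998, 0.056, 0.03], [0.0, 0.469, -0.883]]
wrist_force: [-2.3, -1.7, 2.6]
finger_gap: 0.0234
grasp_force: 61.9
```

```bash
python3 st.py
```

```text
t 17.65 pos [0.5063 0.2138 0.1724] shift cm [-0.01  0.22  0.11] turn [-0.0006 -0.0017  0.0025] F [-2.3 -1.7  2.6] Fax 3.4 grip 0.02342133348768283
mouth [0.5333 0.2156 0.1215] above flange 0.0011
tool F [-1.53 -0.89 -3.45] tool M [ 0.56 -0.29  0.01]
```

carry_out([
  [[-0.03,0,0.15,0,0,0,0],[0,0,0.15,0,0,0,0],[0,0,0.1,0,0,0,0],[0,0,0,0,0,0,0],[0,0,0,0,0,0,0],[0,0,0,0,0,0,0]],
])

```text
time: 18.25
eef_pos: [0.5076, 0.2139, 0.1699]
eef_rot: [[-0.065, 0.881, 0.469], [0.998, 0.056, 0.031], [0.001, 0.47, -0.883]]
wrist_force: [-11.0, -2.1, 18.7]
finger_gap: 0.0232
grasp_force: 64.7
```

```bash
python3 st.py
```

```text
t 18.25 pos [0.5076 0.2139 0.1699] shift cm [-0.01  0.22 -0.17] turn [ 0.0003 -0.0027  0.0026] F [-11.   -2.1  18.7] Fax 21.7 grip 0.02320935093940561
mouth [0.5347 0.2157 0.119 ] above flange -0.0017
tool F [ -1.4   -0.99 -21.74] tool M [ 0.97 -0.48  0.01]
```

carry_out([
  [[0.03,0,0.06,0,0,0,0],[0,0,0,0,0,0,0],[0,0,0,0,0,0,0],[0,0,0,0,0,0,0]],
])

```text
time: 18.65
eef_pos: [0.5076, 0.214, 0.1699]
eef_rot: [[-0.064, 0.881, 0.469], [0.998, 0.056, 0.031], [0.001, 0.47, -0.883]]
wrist_force: [-15.1, -3.5, 24.5]
finger_gap: 0.0231
grasp_force: 65.7
```

```bash
python3 st.py
python3 - <<'E'
from h import *
cr=[]
for c in ("scene","side","wrist"):
    s,T,im=show(c,c+"9"); q=proj(c,[[.5347-.015,.2157,.119+.03]],T)[0].astype(int); x0,y0=q[0]-30,q[1]-30
    pins(c,["coupler","nipple","valve"]); cr.append(cv2.resize(im[y0:y0+60,x0:x0+60,::-1],(266,266),interpolation=2))
cv2.imwrite("pics/c9.png",np.hstack(cr))
E
```

```text
t 18.65 pos [0.5076 0.214  0.1699] shift cm [-0.02  0.22 -0.17] turn [ 0.0006 -0.0024  0.0024] F [-15.1  -3.5  24.5] Fax 28.8 grip 0.023137214943748822
mouth [0.5347 0.2157 0.119 ] above flange -0.0017
tool F [ -2.5   -1.99 -28.84] tool M [ 1.16 -0.61  0.03]
scene coupler [([0.5332, 0.2152, 0.1184], 0.7)]
scene nipple [([0.5338, 0.2107, 0.1206], 0.96)]Traceback (most recent call last):
  File "<stdin>", line 5, in <module>
  File "h.py", line 21, in pins
    print(c,n,[(np.round(d["location"],4).tolist(),round(d["score"],2)) for d in viewer.pinpoint(n,c)[:2]])
                                                                                 ~~~~~~~~~~~~~~~^^^^^
ValueError: it knows: bowl, burnisher, bush, cabinet, cabinet_drawer0_handle, coupler, lathe, nipple, small_vase
```

```bash
python3 - <<'E'
from h import *
cr=[]
for c in ("scene","side","wrist"):
    s,T,im=show(c,c+"9"); q=proj(c,[[.5347-.01,.2157,.119+.02]],T)[0].astype(int); x0,y0=q[0]-30,q[1]-30
    cr.append(cv2.resize(im[y0:y0+60,x0:x0+60,::-1],(266,266),interpolation=2))
cv2.imwrite("pics/c9.png",np.hstack(cr))
for c in ("scene","side"): viewer.grab_frame(c); pins(c,["small_vase","bowl","bush","burnisher","cabinet_drawer0_handle"])
E
python3 st.py
```

```text
scene small_vase [([0.3972, 0.3475, 0.0015], 0.67)]
scene bowl []
scene bush [([0.5533, -0.2848, 0.0354], 0.45)]
scene burnisher [([0.5331, -0.1432, 0.0335], 0.58)]
scene cabinet_drawer0_handle [([0.4143, -0.2314, 0.116], 0.6)]
side small_vase [([0.3931, 0.3472, -0.0007], 0.78), ([0.4124, -0.2358, 0.1158], 0.38)]
side bowl [([0.4238, 0.2121, -0.0036], 0.58)]
side bush [([0.5476, -0.2871, 0.0316], 0.61)]
side burnisher [([0.5359, 0.2174, 0.1179], 0.62), ([0.5273, -0.1423, 0.0363], 0.42)]
side cabinet_drawer0_handle [([0.4115, -0.2329, 0.114], 0.97)]
t 19.55 pos [0.5076 0.214  0.1699] shift cm [-0.02  0.22 -0.17] turn [ 0.0006 -0.0024  0.0024] F [-16.1  -3.2  23.8] Fax 28.7 grip 0.02321732842063215
mouth [0.5347 0.2158 0.1189] above flange -0.0017
tool F [ -2.12  -3.19 -28.71] tool M [ 1.1  -0.6   0.05]
```

View pics/c9.png

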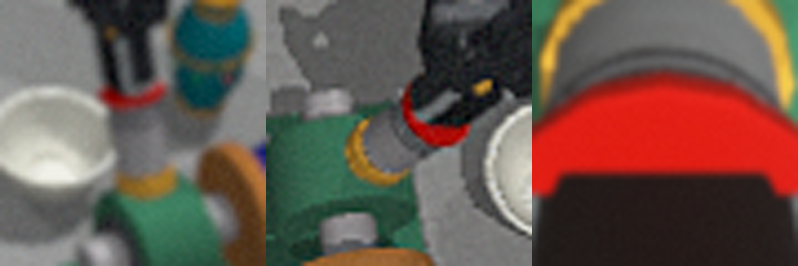

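The coupler's rim sits against the brass flange in all three views, and 7 N more push gave no movement, so it is home. Everything else is in place, so I'm handing in.

```bash
python3 -c "
from cell import job_done
print(job_done())"
```

```text
the job is handed in; nothing more can be done
None
```

I handed the job in at 19.6 s: drawer fully open, coupler snapped over the catches and, as far as force and camera checks show, fully home, gripped and held at about 29 N; burnisher, bush, small vase and bowl were left where they stood.

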